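Make room in the spice tray and file the green jar beside the red one

ROBOT

A 7-joint arm with a two-finger parallel gripper is mounted at the origin on the work surface. World frame = base frame: x ahead of the robot, y to its left, z up, the work surface at z = 0. Lengths are in m, angles in rad, forces in N, time in s.
With the tool pointing down it reaches from about 0.35 to 0.9 m from the base axis. Payload 8.1 kg.
Tool frame: the origin (TCP) lies at the centre of the arm's flange, where the gripper is bolted on; the fingertips stand r.tcp_to_tips ahead of it and the grasp point (between the pads) lies 159 mm ahead of it (r.tcp_to_tips is the distance from the TCP to the fingertips, in m); z points along the fingers, y is the line along which they close (so a half turn about z gives the same grasp; the last joint's range is limited). The gripper opens to 92 mm and grips with 3 to 60 N. Pads are 19 mm wide; open, the fingers measure 130 mm over their backs; the gripper's body (75 mm by 190 mm) begins 47 mm behind the grasp point.
Start: joints at [-1.296, 0.434, 0.025, 1.573, -0.012, 1.134, -0.075], TCP at [0.231, 0.581, 0.405] pointing down, gripper open.
Joint ranges: [-2.62, 2.62], [-0.44, 2.09], [-1.27, 1.32], [0.08, 2.57], [-1.32, 4.46], [0.12, 2], [-2.74, 2.74]. Speed limits (rad/s): [2.22, 2.22, 3.01, 3.01, 3.14, 3.14, 3.14].

INTERFACE

Orientations are given as [roll, pitch, yaw] about the fixed x, y, z axes, in that order (R = Rz(yaw) Ry(pitch) Rx(roll)).
In Python, from plant import monitor, viewer, sign_off, models, r gives the robot as it stands.
- The arm moves only by the tool step_arm, never from a script. Its argument "moves" is a list of rows, each an object with "hand": the closure, from 0 (fully open) to 1 (shut); "translation": the shift along the world's x, y, z in mm, a list of three; "delta_rot": the turn, a rotation vector about the world's x, y, z in rad, a list of three. In form: [{"hand": hand, "translation": [tx, ty, tz], "delta_rot": [wx, wy, wz]}, ...]. A call has 1 to 5 rows; each row is the pose to reach, as a shift and turn from the pose commanded when the call began; what a row does not reach only later rows make up. A row lasts 1/10 s, in which the tool goes at most 50 mm and 8.59 degrees, less where a joint would pass 70% of its speed; a pose out of reach is approached as far as the arm can. A call with a gripper value outside its range is refused whole. The fingers move at their own pace and stop on an object; "grip_force" is the grip in N (left out, the last holds). Time passes only in rows, so rows that repeat a pose let the fingers close. It gives the time, the measured TCP pose, the force, the opening and the grip force at its end, in the units of the state.
- monitor.get_state(): the state, without advancing time (a new reading comes with each control period).
- viewer.camera(name): name is "scene" or "top" or "wrist"; returns (picture, depth): 420x560x3 uint8, blue, green, red; 420x560 float32, m along the optical axis (not along the pixel's ray), 0 where there is no reading.
- viewer.camera_params(name): a dict with "mtx" (3x3 intrinsics, pixels), "k1" (the pictures are not rectified: a ray, as slopes to the right and down, at radius r is drawn at 1 + k1 r^2 times it, then the intrinsics apply), "world_from_camera" (4x4, takes a point from camera to world coordinates). Camera axes: x right, y up, looking along -z (the intrinsics and any distortion apply to the point x, -y, -z); pixel columns grow to the right and rows downward; lengths in m; the calibration is good to about 2 mm. A picture is of the moment at which its call begins: read the wrist's pose just before it. camera_params takes no time and is no camera call; for the wrist camera it gives the pose at the moment of the call.
- sign_off(): hands the job in; it is judged then, once.
Trained networks look in the newest picture that a camera, given by its name, has taken for a name from the list of things; names that differ only in an ending like _2 or _b are one class to them, and where a whole thing is asked for, a point or a joint stands for the part that bears it (a point fixed in the world has none). Each returns a list of dicts, best first, with "conf" (0 to 1); they miss things now and then, are a little off and sometimes report something else, mostly with a low value. They report only what shows in the picture. A call takes as long as a camera call.
- models.search_frame(thing, camera): "xyz" ([x, y, z] in m, in world coordinates, good to about 4 mm: the middle of the surface that is visible of it).
- models.spot_point(thing, camera): "xyz" ([x, y, z] in m, in world coordinates, good to about 4 mm: a listed point, or the origin of a listed thing).
The state is a dict: "time_s": time; "qpos": joint angles; "joint_velocities": joint speeds; "joint_efforts": joint torques, N m; "tcp_pos": TCP position; "tcp_rot": TCP orientation; "force": force on the tool from outside, world axes, zero at the start; "wrist_torque": the same for the moment, N m; "gripper_width": opening from 0.0 (shut) to 1.0 (fully open); "grasp_force": force on a finger pad.
Only numpy, scipy, OpenCV 4.12 (cv2) and the standard library are available. Lean on these libraries where they do the work, as an engineer would, in place of code of your own. Each camera call takes 0.05 s, during which the arm holds its last target. There are 200 camera calls.

TASK

The green-lidded spice jar belongs in the wooden tray directly beside the red-lidded jar, on the red jar's side that faces the brass handle. The row is packed, so slide the jars in it apart to open a gap there, without lifting any of them out, then set the green jar down into the gap so that it stands upright on the tray floor in line with the others. The jars are glass: do not drop them or knock them over, and leave the mortar, pot lid, spatula and baster where they are.

Things in the scene. Friction and masses are not known exactly. Their poses are not given: they have to be found in the camera images.
- tray: fixed open wooden tray, a straight channel: inner length 232 mm along its y, inner width 48 mm along its x, floor 5 mm thick, walls 6 mm thick with tops 25 mm above the island. Outside its +y end stands a dark block with a brass arch handle (57 mm high). Origin at the centre of its underside, z up. In it four jars stand packed face to face in one row and slide along it when pushed
- tray_handle_end (a point): middle of the tray's inner end face at the brass handle, at floor level: tray x 0, y +116, z 5 mm. Between it and the row 17 to 38 mm are free at the start, too little for a jar
- tray_plain_end (a point): middle of the tray's other inner end face, at floor level: tray x 0, y -116, z 5 mm. Here too 17 to 38 mm are free at the start; with five jars in the tray 12 mm of its length remain free. Sliding two or three jars along takes some 3 to 10 N
- jar_green: square glass spice jar with a round green lid and green labels, standing on the island apart from the tray, to be put into the row. Body 44 x 44 x 72 mm, lid 36 mm diameter and 16 mm high on top (88 mm in all), about 0.2 kg. Origin at the centre of its underside, z up, x and y square to the faces.
- jar_red: square glass spice jar with a round red lid and red labels, one of the four in the tray (their order differs each time), its faces parallel to the tray's - the jar the green one belongs beside. Body 44 x 44 x 72 mm, lid 36 mm diameter and 16 mm high on top (88 mm in all), about 0.2 kg. Origin at the centre of its underside, z up, x and y square to the faces.
- jar_black: square glass spice jar with a round black lid and black labels, one of the four in the tray (their order differs each time), its faces parallel to the tray's. Body 44 x 44 x 72 mm, lid 36 mm diameter and 16 mm high on top (88 mm in all), about 0.2 kg. Origin at the centre of its underside, z up, x and y square to the faces.
- jar_white: square glass spice jar with a round white lid and white labels, one of the four in the tray (their order differs each time), its faces parallel to the tray's. Body 44 x 44 x 72 mm, lid 36 mm diameter and 16 mm high on top (88 mm in all), about 0.2 kg. Origin at the centre of its underside, z up, x and y square to the faces.
- jar_yellow: square glass spice jar with a round yellow lid and yellow labels, one of the four in the tray (their order differs each time), its faces parallel to the tray's. Body 44 x 44 x 72 mm, lid 36 mm diameter and 16 mm high on top (88 mm in all), about 0.2 kg. Origin at the centre of its underside, z up, x and y square to the faces.
- mortar: white ceramic mortar with its pestle resting in it, 120 mm across, rim 85 mm high, pestle up to 130 mm, 0.9 kg; origin at the centre of its underside
- pot_lid: stainless pot lid lying on the island, 224 mm across, 56 mm high with its black knob, 0.9 kg; origin at the centre of its underside
- spatula: beechwood spatula lying along its y, 300 mm long, 60 mm wide blade at +y, 10 mm thick; origin on the island under its middle
- baster: flat green silicone baster (basting paddle) with a wooden handle, lying along its y from -130 to +87 mm, green head at +y, 40 mm wide, 12 mm thick; origin at its underside

How it is judged:
By the outcome, as a careful person would: the job done as asked, in the order asked, and still so for the second after the job is handed in, with the robot touching nothing.
It also fails if it takes over 61 s, if anything falls off the work surface, if the arm or the gripper's body presses on something with over 40 N, if the wrist force passes 120 N, or if a joint passes its speed limit or range.

## Working session

There is one attempt and no reset: what is moved stays moved. The work goes in short steps, Python scripts to look and compute and a tool call to move; the robot and the scene stay as the last step left them, time stands still between calls to the robot, and variables do not carry over. Pictures are saved under pics/ and viewed, at most 10 in all, crops included, and the job is handed in when it is done.

Besides the shell and the picture viewer there is one more tool, called after "Request:" by a JSON object that holds its "api" and its "payload", one argument or row to a line. step_arm: Moves the arm, as the interface text tells. Its arguments: {"type":"object","properties":{"moves":{"type":"array"},"grip_force":{"type":"number"}},"required":["moves"]}

```bash
mkdir -p pics; python3 - <<'E'
from plant import monitor, viewer, models, r
import cv2, numpy as np
s=monitor.get_state(); print(s, r.tcp_to_tips)
for c in ['scene','top']:
    p,d=viewer.camera(c); cv2.imwrite(f'pics/{c}0.png',p)
    for t in ['jar_green','jar_red','jar_black','jar_white','jar_yellow','tray','tray_handle_end','tray_plain_end','mortar','pot_lid','spatula','baster']:
        print(c,t,[(np.round(q['xyz'],4).tolist(),round(q['conf'],2)) for q in models.spot_point(t,c)[:2]])
E
```

```text
{'time_s': 0.0, 'qpos': array([-1.29557144,  0.43521793,  0.02501752,  1.57409661, -0.01158118,
        1.1339498 , -0.07511769]), 'joint_velocities': array([-1.70433800e-05, -7.23534979e-04,  1.13307786e-03, -1.65311841e-03,
       -3.34012768e-04,  1.01129973e-03,  4.70581459e-05]), 'joint_efforts': array([-9.30748683e-04, -6.67861819e+01,  9.84530188e-01, -3.14470589e+01,
       -6.06875634e-02,  4.30289924e-02,  1.44686737e-04]), 'tcp_pos': array([0.23053342, 0.58069037, 0.40394859]), 'tcp_rot': array([-3.14007553e+00,  1.74964305e-04,  2.76364797e+00]), 'force': array([-0.59012496, -0.66556655, -0.24409466]), 'wrist_torque': array([ 0.0354751 , -0.05169981,  0.00919375]), 'grasp_force': 0.0, 'gripper_width': 0.9998766580292188} 0.178
scene jar_green [([0.4015, 0.3231, -0.004], 0.97)]
scene jar_red [([0.6, 0.0227, 0.0043], 0.92)]
scene jar_black [([0.5879, -0.1138, 0.0067], 0.68), ([0.6077, 0.0625, 0.0048], 0.57)]
scene jar_white [([0.5907, -0.0661, 0.001], 0.71)]
scene jar_yellow [([0.5963, -0.0209, 0.0046], 0.69)]
scene tray [([0.5952, -0.0513, -0.0013], 0.87)]
scene tray_handl
[... 355 characters left out ...]
.69), ([0.7267, -0.3071, 0.0069], 0.59)]
top jar_green [([0.4037, 0.3256, -0.0015], 0.63)]
top jar_red [([0.6001, 0.021, 0.0035], 0.58)]
top jar_black [([0.5909, -0.1092, 0.0038], 0.67)]
top jar_white [([0.5919, -0.0688, 0.0063], 0.92), ([0.6014, 0.0222, 0.0041], 0.34)]
top jar_yellow [([0.5986, -0.0212, 0.0061], 0.94)]
top tray [([0.5936, -0.055, -0.0002], 0.92)]
top tray_handle_end [([0.6039, 0.0624, 0.0065], 0.72)]
top tray_plain_end [([0.5857, -0.1671, 0.0048], 0.9)]
top mortar [([0.4547, -0.4242, -0.0029], 0.97)]
top pot_lid [([0.6943, 0.2936, 0.0009], 0.71)]
top spatula [([0.593, -0.0558, -0.0002], 0.67), ([0.7885, -0.0198, -0.0041], 0.6)]
top baster [([0.7179, -0.3125, 0.0016], 0.64)]
```

View pics/scene0.png

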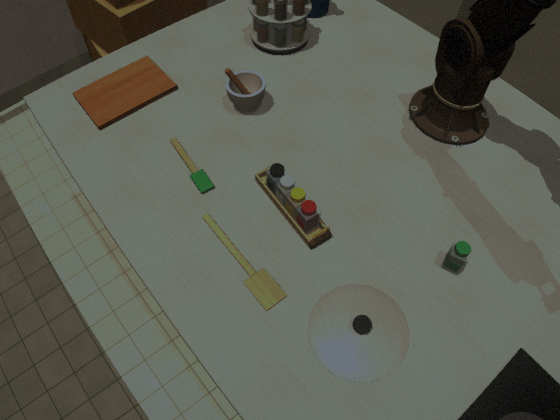

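View pics/top0.png

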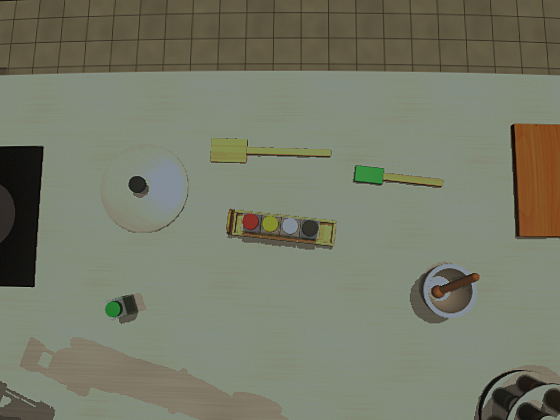

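Scene: handle is at the +y end, (231,222) in the top picture. The row from the handle is red (251,222), yellow, white, black, so the gap goes between red and the handle. I'll slide the whole row toward the plain end by gripping the red jar. On the way I'll look at the green jar (113,309) with the wrist camera.

Request:
{"api": "step_arm", "payload": {
  "moves": [
    {"hand":0,"translation":[24,-42,0],"delta_rot":[0,0,-0.1]},
    {"hand":0,"translation":[48,-84,0],"delta_rot":[0,0,-0.2]},
    {"hand":0,"translation":[72,-126,0],"delta_rot":[0,0,-0.3]},
    {"hand":0,"translation":[96,-168,0],"delta_rot":[0,0,-0.4]},
    {"hand":0,"translation":[120,-210,0],"delta_rot":[0,0,-0.45]}
  ]
}}

```text
time_s: 1.8
tcp_pos: [0.3512, 0.3691, 0.405]
tcp_rot: [3.141, -0.0, 2.31]
force: [0.4, -0.0, 0.5]
gripper_width: 0.997
grasp_force: 0.0
```

```bash
python3 - <<'E'
from plant import monitor, viewer, models, r
import cv2, numpy as np
s=monitor.get_state(); print(s['time_s'],s['tcp_pos'],s['tcp_rot'])
P=viewer.camera_params('wrist'); print(P)
p,d=viewer.camera('wrist'); cv2.imwrite('pics/w1.png',p); np.savez('w1.npz',p=p,d=d,T=P['world_from_camera'])
print(models.spot_point('jar_green','wrist'))
E
```

```text
1.8 [0.35122678 0.36911812 0.40497761] [ 3.14094936e+00 -2.01225969e-04  2.30994457e+00]
{'mtx': array([[337.46793648,   0.        , 282.89319812],
       [  0.        , 337.46793648, 211.69974726],
       [  0.        ,   0.        ,   1.        ]]), 'k1': -0.011854769216318641, 'world_from_camera': array([[ 7.38495881e-01, -6.45884840e-01, -1.93537093e-01,
         2.98491281e-01],
       [ 6.74257562e-01,  7.07741636e-01,  2.10899306e-01,
         4.27046551e-01],
       [ 7.57594185e-04, -2.86242117e-01,  9.58157021e-01,
         3.85333840e-01],
       [ 0.00000000e+00,  0.00000000e+00,  0.00000000e+00,
         1.00000000e+00]])}
[{'xyz': [0.3994, 0.3276, -0.0005], 'conf': 0.82}]
```

View pics/w1.png

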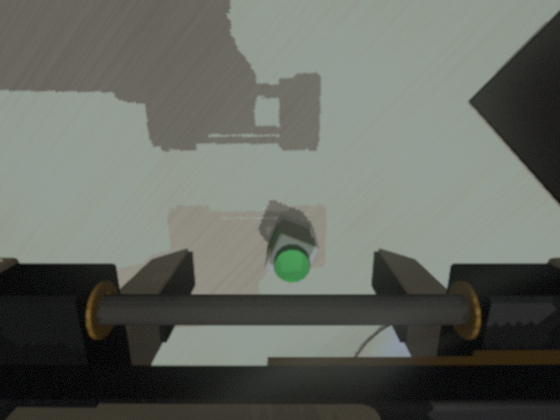

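The green jar's lid is at (291,265) between the fingers, with two of its side faces visible. I'll get its pose from the depth.

```bash
cat > h.py <<'E'
from plant import monitor, viewer, models, r
import cv2, numpy as np
def cloud(name, save=None):
    P=viewer.camera_params(name); p,d=viewer.camera(name)
    if save: cv2.imwrite(save,p)
    return p,d,to_world(d,P)
def to_world(d,P):
    h,w=d.shape; g=np.stack(np.meshgrid(np.arange(w),np.arange(h)),-1).reshape(-1,1,2).astype(np.float64)
    u=cv2.undistortPoints(g,P['mtx'],np.array([P['k1'],0,0,0.])).reshape(h,w,2)
    c=np.stack([u[...,0]*d,-u[...,1]*d,-d,np.ones_like(d)],-1)
    X=c@P['world_from_camera'].T
    X=X[...,:3]; X[d<=0]=np.nan
    return X
E
python3 - <<'E'
from h import *
z=np.load('w1.npz'); P=viewer.camera_params('wrist'); P['world_from_camera']=z['T']
X=to_world(z['d'],P); p=z['p'].astype(int)
near=np.hypot(X[...,0]-.401,X[...,1]-.326)<.045
lid=near&(X[...,2]>.08)&(X[...,2]<.1); (c,rad)=cv2.minEnclosingCircle((X[lid][:,:2]*1000).astype(np.float32)); print('lid',c,rad,lid.sum(),np.median(X[lid][:,2]))
for lo,hi in [(.005,.04),(.04,.065),(.065,.08)]:
    m=near&(X[...,2]>lo)&(X[...,2]<hi); q=(X[m][:,:2]*1000).astype(np.float32)
    print(lo,m.sum(),cv2.minAreaRect(q) if m.sum()>3 else '')
m=near&(X[...,2]>.01)&(X[...,2]<.068); q=X[m][:,:2]
# fit square faces: for yaw scan, min distance to the square outline with centre
from scipy.optimize import minimize
def f(v):
    a=v[2];R=np.array([[np.cos(a),np.sin(a)],[-np.sin(a),np.cos(a)]]);u=np.abs((q-v[:2])@R.T)
    return np.mean(np.minimum(np.abs(u.max(1)-.022),.006))
print(sorted([(lambda o:(round(o.fun,5),o.x.round(4).tolist()))(minimize(f,[.401,.326,a],method='Nelder-Mead',options=dict(initial_simplex=[[.401,.326,a],[.406,.326,a],[.401,.331,a],[.401,.326,a+.2]]))) for a in np.arange(0,1.57,.15)])[:5])
E
```

```text
lid (400.9986877441406, 327.13775634765625) 17.801292419433594 1045 0.08810014983991155
0.005 433 ((387.65155029296875, 334.1629333496094), (58.62824249267578, 28.984323501586914), 62.815711975097656)
0.04 407 ((387.5611267089844, 334.1300354003906), (58.826812744140625, 28.90203857421875), 63.15977478027344)
0.065 789 ((401.10369873046875, 327.2044982910156), (44.18623733520508, 44.01849365234375), 19.40553855895996)
[(np.float64(0.00022), [0.4013, 0.3266, 0.3427]), (np.float64(0.00022), [0.4013, 0.3266, 0.3427]), (np.float64(0.00022), [0.4013, 0.3266, 0.3428]), (np.float64(0.00022), [0.4013, 0.3266, 0.3428]), (np.float64(0.00022), [0.4013, 0.3266, 0.3428])]
```

Request:
{"api": "step_arm", "payload": {
  "moves": [
    {"hand":0,"translation":[20,-40,0],"delta_rot":[0,0,-0.07]},
    {"hand":0,"translation":[40,-80,0],"delta_rot":[0,0,-0.14]},
    {"hand":0,"translation":[60,-120,0],"delta_rot":[0,0,-0.21]},
    {"hand":0,"translation":[80,-160,0],"delta_rot":[0,0,-0.28]},
    {"hand":0,"translation":[100,-200,0],"delta_rot":[0,0,-0.35]}
  ]
}}

```text
time_s: 2.4
tcp_pos: [0.4511, 0.1697, 0.4051]
tcp_rot: [3.141, -0.0, 1.962]
force: [1.1, 0.4, 0.3]
gripper_width: 1.002
grasp_force: 0.0
```

Request:
{"api": "step_arm", "payload": {
  "moves": [
    {"hand":0,"translation":[20,-40,0],"delta_rot":[0,0,-0.07]},
    {"hand":0,"translation":[40,-80,0],"delta_rot":[0,0,-0.14]},
    {"hand":0,"translation":[60,-120,0],"delta_rot":[0,0,-0.21]},
    {"hand":0,"translation":[80,-160,0],"delta_rot":[0,0,-0.28]},
    {"hand":0,"translation":[100,-200,0],"delta_rot":[0,0,-0.35]}
  ]
}}

```text
time_s: 2.9
tcp_pos: [0.5513, -0.0302, 0.405]
tcp_rot: [3.141, -0.0, 1.612]
force: [0.3, 1.2, -1.0]
gripper_width: 1.002
grasp_force: 0.0
```

Request:
{"api": "step_arm", "payload": {
  "moves": [
    {"hand":0,"translation":[20,-40,0],"delta_rot":[0,0,-0.07]},
    {"hand":0,"translation":[39,-79,0],"delta_rot":[0,0,-0.124]},
    {"hand":0,"translation":[39,-79,0],"delta_rot":[0,0,-0.124]},
    {"hand":0,"translation":[39,-79,0],"delta_rot":[0,0,-0.124]}
  ]
}}

```text
time_s: 3.3
tcp_pos: [0.5899, -0.1088, 0.4044]
tcp_rot: [-3.141, 0.0, 1.488]
force: [-0.0, 0.6, -1.0]
gripper_width: 1.003
grasp_force: 0.0
```

```bash
cat > look.py <<'E'
from h import *
import sys
s=monitor.get_state(); print(s['time_s'],s['tcp_pos'].round(4),s['tcp_rot'].round(4))
p,d,X=cloud('wrist',sys.argv[1]); np.savez('last.npz',p=p,X=X)
ok=(np.abs(X[...,0]-.595)<.06)&(np.abs(X[...,1]+.05)<.16)
lids=(ok&(X[...,2]>.085)&(X[...,2]<.1)).astype(np.uint8)
n,lab=cv2.connectedComponents(lids)
for i in range(1,n):
    m=lab==i
    if m.sum()>150:
        c,rad=cv2.minEnclosingCircle((X[m][:,:2]*1000).astype(np.float32)); print('lid',np.round(c,1),round(rad,1),m.sum(),np.median(X[m][:,2]).round(4),'bgr',np.median(p[m],0))
m=ok&(X[...,2]>.072)&(X[...,2]<.084); print('shoulders',cv2.minAreaRect((X[m][:,:2]*1000).astype(np.float32)))
m=ok&(X[...,2]>.021)&(X[...,2]<.028); print('rim',m.sum(),cv2.minAreaRect((X[m][:,:2]*1000).astype(np.float32)))
for t in ['tray_handle_end','tray_plain_end','jar_red']:
    print(t,[(np.round(q['xyz'],4).tolist(),round(q['conf'],2)) for q in models.spot_point(t,'wrist')[:2]])
E
python3 look.py pics/w2.png
```

```text
3.3 [ 0.5899 -0.1088  0.4044] [-3.1411e+00  4.0000e-04  1.4883e+00]
lid [601.1  21.2] 18.0 1775 0.0934 bgr [ 49.  59. 147.]
lid [596.7 -22.4] 17.9 1521 0.0932 bgr [ 71. 158. 149.]
lid [592.3 -66.7] 17.9 1340 0.0932 bgr [117. 133. 139.]
lid [ 587.7 -110.8] 17.9 1217 0.0932 bgr [44. 50. 50.]
shoulders ((594.721923828125, -44.727882385253906), (177.53164672851562, 44.20252990722656), 84.5139389038086)
rim 2846 ((593.7010498046875, -51.77307891845703), (243.8453369140625, 60.11684799194336), 84.2568359375)
tray_handle_end [([0.6037, 0.0645, 0.0011], 0.96)]
tray_plain_end [([0.5843, -0.1676, 0.0027], 0.66)]
jar_red [([0.6049, 0.0246, 0.0052], 0.89)]
```

View pics/w2.png

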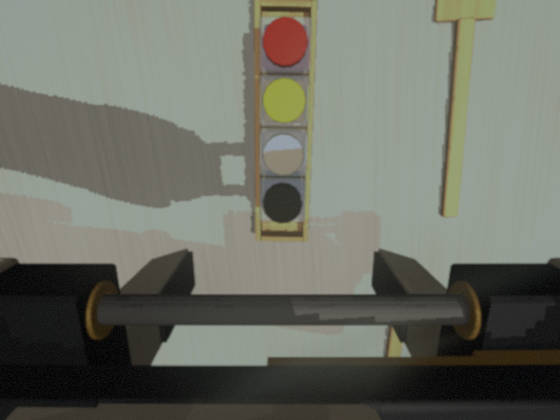

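The row and tray came out clean: red lid at (285,42), black at (283,203), and the tray yaw is about -0.101 rad. There is 20.6 mm free at the handle end and 34.7 mm at the plain end. I'll grip red above the walls and slide the row about 33 mm.

Request:
{"api": "step_arm", "payload": {
  "moves": [
    {"hand":0,"translation":[4,43,0],"delta_rot":[0,0,-0.018]},
    {"hand":0,"translation":[8,86,0],"delta_rot":[0,0,-0.018]},
    {"hand":0,"translation":[11.2,130,0],"delta_rot":[0,0,-0.018]},
    {"hand":0,"translation":[11.2,130,-40],"delta_rot":[0,0,-0.018]},
    {"hand":0,"translation":[11.2,130,-80],"delta_rot":[0,0,-0.018]}
  ]
}}

```text
time_s: 4.0
tcp_pos: [0.6009, 0.0257, 0.3248]
tcp_rot: [3.139, -0.002, 1.478]
force: [-0.0, -0.1, -0.8]
gripper_width: 0.998
grasp_force: 0.0
```

Request:
{"api": "step_arm", "payload": {
  "moves": [
    {"hand":0,"translation":[0,0,-40],"delta_rot":[0,0,0]},
    {"hand":0,"translation":[0,0,-75],"delta_rot":[0,0,0]},
    {"hand":0,"translation":[0,0,-95],"delta_rot":[0,0,0]},
    {"hand":0,"translation":[0,0,-110],"delta_rot":[0,0,0]},
    {"hand":0,"translation":[0,0,-110],"delta_rot":[0,0,0]}
  ]
}}

```text
time_s: 4.5
tcp_pos: [0.6, 0.0228, 0.2133]
tcp_rot: [-3.139, 0.0, 1.473]
force: [-1.1, 0.5, -0.5]
gripper_width: 1.001
grasp_force: 0.0
```

Request:
{"api": "step_arm", "payload": {
  "grip_force": 15,
  "moves": [
    {"hand":0.4,"translation":[0,0,0],"delta_rot":[0,0,0]},
    {"hand":0.4,"translation":[0,0,0],"delta_rot":[0,0,0]},
    {"hand":0.7,"translation":[0,0,0],"delta_rot":[0,0,0]},
    {"hand":0.7,"translation":[0,0,0],"delta_rot":[0,0,0]},
    {"hand":0.7,"translation":[0,0,0],"delta_rot":[0,0,0]}
  ]
}}

```text
time_s: 5.0
tcp_pos: [0.6009, 0.0219, 0.2152]
tcp_rot: [3.141, -0.0, 1.472]
force: [-0.6, -0.3, 0.0]
gripper_width: 0.614
grasp_force: 0.0
```

Request:
{"api": "step_arm", "payload": {
  "grip_force": 20,
  "moves": [
    {"hand":0.7,"translation":[0,0,0],"delta_rot":[0,0,0]},
    {"hand":0.7,"translation":[0,0,0],"delta_rot":[0,0,0]},
    {"hand":0.7,"translation":[0,0,0],"delta_rot":[0,0,0]},
    {"hand":0.7,"translation":[0,0,0],"delta_rot":[0,0,0]},
    {"hand":0.7,"translation":[0,0,0],"delta_rot":[0,0,0]}
  ]
}}

```text
time_s: 5.5
tcp_pos: [0.6009, 0.0219, 0.2149]
tcp_rot: [3.141, -0.0, 1.472]
force: [-0.2, -0.3, 3.2]
gripper_width: 0.477
grasp_force: 20.0
```

Request:
{"api": "step_arm", "payload": {
  "moves": [
    {"hand":0.7,"translation":[-0.3,-3,0],"delta_rot":[0,0,0]},
    {"hand":0.7,"translation":[-0.7,-7,0],"delta_rot":[0,0,0]},
    {"hand":0.7,"translation":[-1.1,-11,0],"delta_rot":[0,0,0]},
    {"hand":0.7,"translation":[-1.5,-15,0],"delta_rot":[0,0,0]},
    {"hand":0.7,"translation":[-1.9,-19,0],"delta_rot":[0,0,0]}
  ]
}}

```text
time_s: 6.0
tcp_pos: [0.5991, 0.004, 0.2149]
tcp_rot: [3.141, -0.002, 1.473]
force: [-0.1, 5.4, 3.2]
gripper_width: 0.478
grasp_force: 20.0
```

Request:
{"api": "step_arm", "payload": {
  "moves": [
    {"hand":0.7,"translation":[-0.4,-4,0],"delta_rot":[0,0,0]},
    {"hand":0.7,"translation":[-0.8,-8,0],"delta_rot":[0,0,0]},
    {"hand":0.7,"translation":[-1.1,-11,0],"delta_rot":[0,0,0]},
    {"hand":0.7,"translation":[-1.4,-13.5,0],"delta_rot":[0,0,0]},
    {"hand":0.7,"translation":[-1.4,-13.5,0],"delta_rot":[0,0,0]}
  ]
}}

```text
time_s: 6.5
tcp_pos: [0.5977, -0.0101, 0.2149]
tcp_rot: [3.141, -0.001, 1.472]
force: [1.2, 3.4, 3.1]
gripper_width: 0.477
grasp_force: 20.0
```

Slid 32 mm. Next I'll release, rise and check the gap.

Request:
{"api": "step_arm", "payload": {
  "moves": [
    {"hand":0.4,"translation":[0,0,0],"delta_rot":[0,0,0]},
    {"hand":0.2,"translation":[0,0,0],"delta_rot":[0,0,0]},
    {"hand":0,"translation":[0,0,0],"delta_rot":[0,0,0]},
    {"hand":0,"translation":[0,0,0],"delta_rot":[0,0,0]},
    {"hand":0,"translation":[0,0,0],"delta_rot":[0,0,0]}
  ]
}}

```text
time_s: 7.0
tcp_pos: [0.5974, -0.0108, 0.2146]
tcp_rot: [-3.141, 0.0, 1.472]
force: [0.8, 0.1, -0.1]
gripper_width: 0.863
grasp_force: 0.0
```

Request:
{"api": "step_arm", "payload": {
  "moves": [
    {"hand":0,"translation":[0,0,20],"delta_rot":[0,0,0]},
    {"hand":0,"translation":[0,0,60],"delta_rot":[0,0,0]},
    {"hand":0,"translation":[0,0,100],"delta_rot":[0,0,0]},
    {"hand":0,"translation":[0,-20,145],"delta_rot":[0,0,0]},
    {"hand":0,"translation":[0,-50,185],"delta_rot":[0,0,0]}
  ]
}}

```text
time_s: 7.5
tcp_pos: [0.5976, -0.0592, 0.4017]
tcp_rot: [3.141, -0.001, 1.475]
force: [0.8, -0.1, -0.7]
gripper_width: 0.998
grasp_force: 0.0
```

Request:
{"api": "step_arm", "payload": {
  "moves": [
    {"hand":0,"translation":[0,-45,0],"delta_rot":[0,0,0]},
    {"hand":0,"translation":[0,-60,0],"delta_rot":[0,0,0]},
    {"hand":0,"translation":[0,-60,0],"delta_rot":[0,0,0]}
  ]
}}

```text
time_s: 7.8
tcp_pos: [0.5966, -0.124, 0.4]
tcp_rot: [3.141, 0.001, 1.466]
force: [0.3, -0.1, 0.5]
gripper_width: 0.998
grasp_force: 0.0
```

```bash
python3 look.py pics/w3.png
```

```text
7.8 [ 0.5966 -0.124   0.4   ] [3.1412e+00 1.4000e-03 1.4664e+00]
lid [596.5 -10.3] 17.9 1686 0.0933 bgr [ 50.  60. 148.]
lid [593.5 -53.8] 17.9 1494 0.0932 bgr [ 70. 159. 149.]
lid [589.2 -97.4] 17.8 1333 0.0932 bgr [116. 133. 139.]
lid [ 585.  -141.2] 17.9 1213 0.0932 bgr [46. 50. 51.]
shoulders ((590.7813720703125, -76.32990264892578), (175.45741271972656, 44.494964599609375), 84.95471954345703)
rim 2078 ((592.8492431640625, -59.42041015625), (227.34030151367188, 60.335147857666016), 84.29008483886719)
tray_handle_end []
tray_plain_end []
jar_red [([0.6007, -0.0116, 0.0067], 0.75)]
```

View pics/w3.png

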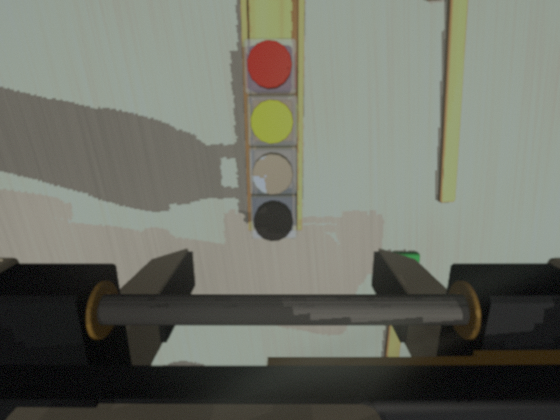

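The gap is open: tray floor visible at (270,18) above the red lid (270,65). Red centre is at tray y +41.6, so the gap is about 52 mm. All four are upright. Next is the green jar, at (401.2, 326.9) mm, yaw 0.341.

Request:
{"api": "step_arm", "payload": {
  "moves": [
    {"hand":0,"translation":[-19,43,0],"delta_rot":[0,0,0.05]},
    {"hand":0,"translation":[-38,86,0],"delta_rot":[0,0,0.1]},
    {"hand":0,"translation":[-57,129,0],"delta_rot":[0,0,0.15]},
    {"hand":0,"translation":[-76,172,0],"delta_rot":[0,0,0.2]},
    {"hand":0,"translation":[-95,215,0],"delta_rot":[0,0,0.25]}
  ]
}}

```text
time_s: 8.5
tcp_pos: [0.501, 0.0975, 0.3995]
tcp_rot: [-3.141, -0.0, 1.726]
force: [0.7, 0.3, 0.4]
gripper_width: 1.0
grasp_force: 0.0
```

Request:
{"api": "step_arm", "payload": {
  "moves": [
    {"hand":0,"translation":[-19,43,0],"delta_rot":[0,0,0.05]},
    {"hand":0,"translation":[-38,86,0],"delta_rot":[0,0,0.1]},
    {"hand":0,"translation":[-57,129,0],"delta_rot":[0,0,0.15]},
    {"hand":0,"translation":[-76,172,0],"delta_rot":[0,0,0.19]},
    {"hand":0,"translation":[-95,215,-10],"delta_rot":[0,0,0.19]}
  ]
}}

```text
time_s: 9.0
tcp_pos: [0.4057, 0.3123, 0.3905]
tcp_rot: [3.14, -0.001, 1.916]
force: [1.7, -0.1, 0.8]
gripper_width: 1.001
grasp_force: 0.0
```

Request:
{"api": "step_arm", "payload": {
  "moves": [
    {"hand":0,"translation":[-6.7,17.4,-30],"delta_rot":[0,0,0]},
    {"hand":0,"translation":[-6.7,17.4,-60],"delta_rot":[0,0,0]},
    {"hand":0,"translation":[-6.7,17.4,-80],"delta_rot":[0,0,0]},
    {"hand":0,"translation":[-6.7,17.4,-80],"delta_rot":[0,0,0]}
  ]
}}

```text
time_s: 9.4
tcp_pos: [0.3988, 0.3274, 0.3071]
tcp_rot: [-3.137, 0.002, 1.914]
force: [-0.7, -0.0, 0.1]
gripper_width: 0.997
grasp_force: 0.0
```

Request:
{"api": "step_arm", "payload": {
  "moves": [
    {"hand":0,"translation":[0,0,-35],"delta_rot":[0,0,0]},
    {"hand":0,"translation":[0,0,-65],"delta_rot":[0,0,0]},
    {"hand":0,"translation":[0,0,-88],"delta_rot":[0,0,0]},
    {"hand":0,"translation":[0,0,-101],"delta_rot":[0,0,0]},
    {"hand":0.3,"translation":[0,0,-101],"delta_rot":[0,0,0]}
  ]
}}

```text
time_s: 9.9
tcp_pos: [0.4004, 0.3271, 0.2081]
tcp_rot: [-3.14, 0.001, 1.912]
force: [0.2, 0.2, 0.5]
gripper_width: 0.952
grasp_force: 0.0
```

Request:
{"api": "step_arm", "payload": {
  "grip_force": 15,
  "moves": [
    {"hand":0.4,"translation":[0,0,0],"delta_rot":[0,0,0]},
    {"hand":0.4,"translation":[0,0,0],"delta_rot":[0,0,0]},
    {"hand":0.7,"translation":[0,0,0],"delta_rot":[0,0,0]},
    {"hand":0.7,"translation":[0,0,0],"delta_rot":[0,0,0]},
    {"hand":0.7,"translation":[0,0,0],"delta_rot":[0,0,0]}
  ]
}}

```text
time_s: 10.4
tcp_pos: [0.4008, 0.3269, 0.2092]
tcp_rot: [3.141, -0.0, 1.912]
force: [0.8, -0.3, 0.0]
gripper_width: 0.529
grasp_force: 0.0
```

Request:
{"api": "step_arm", "payload": {
  "grip_force": 20,
  "moves": [
    {"hand":0.7,"translation":[0,0,0],"delta_rot":[0,0,0]},
    {"hand":0.7,"translation":[0,0,0],"delta_rot":[0,0,0]},
    {"hand":0.7,"translation":[0,0,0],"delta_rot":[0,0,0]},
    {"hand":0.7,"translation":[0,0,0],"delta_rot":[0,0,0]}
  ]
}}

```text
time_s: 10.8
tcp_pos: [0.4009, 0.3269, 0.209]
tcp_rot: [3.141, -0.0, 1.912]
force: [-0.4, 0.6, 5.7]
gripper_width: 0.478
grasp_force: 20.0
```

Request:
{"api": "step_arm", "payload": {
  "grip_force": 25,
  "moves": [
    {"hand":0.7,"translation":[0,0,8],"delta_rot":[0,0,0]},
    {"hand":0.7,"translation":[0,0,30],"delta_rot":[0,0,0]},
    {"hand":0.7,"translation":[0,0,60],"delta_rot":[0,0,0]},
    {"hand":0.7,"translation":[0,0,95],"delta_rot":[0,0,0]},
    {"hand":0.7,"translation":[0,0,130],"delta_rot":[0,0,0]}
  ]
}}

```text
time_s: 11.3
tcp_pos: [0.4004, 0.3264, 0.34]
tcp_rot: [-3.14, 0.001, 1.911]
force: [-0.7, 0.8, -2.4]
gripper_width: 0.475
grasp_force: 25.0
```

Request:
{"api": "step_arm", "payload": {
  "moves": [
    {"hand":0.7,"translation":[15,-22,0],"delta_rot":[0,0,-0.04]},
    {"hand":0.7,"translation":[35,-50,0],"delta_rot":[0,0,-0.09]},
    {"hand":0.7,"translation":[57,-82,0],"delta_rot":[0,0,-0.14]},
    {"hand":0.7,"translation":[80,-115,0],"delta_rot":[0,0,-0.19]},
    {"hand":0.7,"translation":[103,-148,0],"delta_rot":[0,0,-0.24]}
  ]
}}

```text
time_s: 11.8
tcp_pos: [0.5041, 0.1774, 0.339]
tcp_rot: [-3.141, -0.0, 1.67]
force: [0.6, 0.7, -1.9]
gripper_width: 0.48
grasp_force: 25.0
```

Request:
{"api": "step_arm", "payload": {
  "moves": [
    {"hand":0.7,"translation":[23,-33,0],"delta_rot":[0,0,-0.05]},
    {"hand":0.7,"translation":[46,-66,0],"delta_rot":[0,0,-0.1]},
    {"hand":0.7,"translation":[69,-99,0],"delta_rot":[0,0,-0.15]},
    {"hand":0.7,"translation":[86,-124,0],"delta_rot":[0,0,-0.18]},
    {"hand":0.7,"translation":[98.5,-141.6,0],"delta_rot":[0,0,-0.202]}
  ]
}}

```text
time_s: 12.3
tcp_pos: [0.6029, 0.0346, 0.3389]
tcp_rot: [-3.141, 0.001, 1.466]
force: [0.4, -0.5, -1.4]
gripper_width: 0.483
grasp_force: 25.0
```

Request:
{"api": "step_arm", "payload": {
  "moves": [
    {"hand":0.7,"translation":[0,0,0],"delta_rot":[0,0,0]},
    {"hand":0.7,"translation":[0,0,0],"delta_rot":[0,0,0]},
    {"hand":0.7,"translation":[0,0,0],"delta_rot":[0,0,0]}
  ]
}}

```text
time_s: 12.6
tcp_pos: [0.6017, 0.0385, 0.3386]
tcp_rot: [-3.14, -0.001, 1.471]
force: [-0.0, 0.2, -2.9]
gripper_width: 0.48
grasp_force: 25.0
```

```bash
python3 - <<'E'
from h import *
s=monitor.get_state(); print(s['time_s'],s['tcp_pos'].round(4),s['tcp_rot'].round(4))
p,d,X=cloud('wrist','pics/w4.png')
m=(np.abs(X[...,0]-.6027)<.05)&(np.abs(X[...,1]-.037)<.05)
for lo,hi in [(.135,.150),(.195,.212),(.215,.24)]:
    k=m&(X[...,2]>lo)&(X[...,2]<hi)
    if k.sum()>10: print(lo,k.sum(),cv2.minAreaRect((X[k][:,:2]*1000).astype(np.float32)))
p,d,X=cloud('top','pics/t4.png')
m=(np.abs(X[...,0]-.6027)<.04)&(np.abs(X[...,1]-.037)<.04)&(X[...,2]<.2)
print(models.spot_point('jar_green','wrist'),models.spot_point('jar_green','top'))
E
```

```text
12.6 [0.6017 0.0385 0.3386] [-3.1405e+00 -6.0000e-04  1.4715e+00]
0.135 645 ((602.3159790039062, 59.23117446899414), (3.451690912246704, 43.488914489746094), 86.18927764892578)
0.195 5053 ((600.806884765625, 39.589622497558594), (43.22877502441406, 67.10213470458984), 83.15272521972656)
0.215 7759 ((600.6815795898438, 53.57628631591797), (45.844783782958984, 100.3916015625), 84.55706787109375)
[{'xyz': [0.602, 0.0398, 0.1274], 'conf': 0.71}] [{'xyz': [0.582, -0.1639, 0.008], 'conf': 0.63}, {'xyz': [0.6032, 0.0383, 0.1314], 'conf': 0.44}]
```

View pics/w4.png

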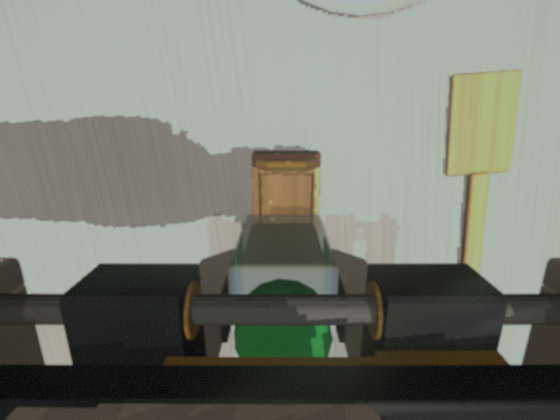

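The jar hangs upright between the fingers (lid at (285,330)), in line over the tray. I'll check its yaw and tilt from the front face.

```bash
python3 - <<'E'
from h import *
s=monitor.get_state(); print(s['time_s'],s['tcp_pos'].round(4),s['tcp_rot'].round(4))
p,d,X=cloud('wrist')
m=(np.abs(X[...,0]-.6027)<.018)&(np.abs(X[...,1]-.059)<.012)&(X[...,2]>.137)&(X[...,2]<.2)
q=X[m]; A=np.c_[q[:,0]-.6027,q[:,2]-.17,np.ones(len(q))]
for _ in range(3):
    c=np.linalg.lstsq(A,q[:,1],rcond=None)[0]; e=np.abs(A@c-q[:,1]); A,q=A[e<.002],q[e<.002]
print(len(q),'yaw',c[0],'tilt',c[1],'y face',c[2])
E
```

```text
12.8 [0.6019 0.0382 0.3388] [-3.1414e+00 -4.0000e-04  1.4713e+00]
3897 yaw -0.09878567679697982 tilt -0.0026324019507582425 y face 0.059580295505811925
```

Request:
{"api": "step_arm", "payload": {
  "moves": [
    {"hand":0.7,"translation":[0.6,-0.6,-15],"delta_rot":[0,0,0]},
    {"hand":0.7,"translation":[0.6,-0.6,-35],"delta_rot":[0,0,0]},
    {"hand":0.7,"translation":[0.6,-0.6,-55],"delta_rot":[0,0,0]},
    {"hand":0.7,"translation":[0.6,-0.6,-75],"delta_rot":[0,0,0]},
    {"hand":0.7,"translation":[0.6,-0.6,-90],"delta_rot":[0,0,0]}
  ]
}}

```text
time_s: 13.35
tcp_pos: [0.6023, 0.0367, 0.2465]
tcp_rot: [-3.14, 0.001, 1.47]
force: [-0.3, -0.5, -2.1]
gripper_width: 0.476
grasp_force: 25.0
```

Request:
{"api": "step_arm", "payload": {
  "moves": [
    {"hand":0.7,"translation":[0,0,-5],"delta_rot":[0,0,0]},
    {"hand":0.7,"translation":[0,0,-10],"delta_rot":[0,0,0]},
    {"hand":0.7,"translation":[0,0,-15],"delta_rot":[0,0,0]},
    {"hand":0.7,"translation":[0,0,-20],"delta_rot":[0,0,0]}
  ]
}}

```text
time_s: 13.75
tcp_pos: [0.6032, 0.0366, 0.229]
tcp_rot: [3.14, -0.0, 1.47]
force: [-0.2, 1.0, -1.7]
gripper_width: 0.481
grasp_force: 25.0
```

Request:
{"api": "step_arm", "payload": {
  "moves": [
    {"hand":0.7,"translation":[0,0,-4],"delta_rot":[0,0,0]},
    {"hand":0.7,"translation":[0,0,-8],"delta_rot":[0,0,0]},
    {"hand":0.7,"translation":[0,0,-11],"delta_rot":[0,0,0]},
    {"hand":0.7,"translation":[0,0,-13.5],"delta_rot":[0,0,0]},
    {"hand":0.7,"translation":[0,0,-13.5],"delta_rot":[0,0,0]}
  ]
}}

```text
time_s: 14.25
tcp_pos: [0.6028, 0.0366, 0.2149]
tcp_rot: [-3.141, 0.0, 1.47]
force: [-0.2, -0.0, -2.2]
gripper_width: 0.479
grasp_force: 25.0
```

Request:
{"api": "step_arm", "payload": {
  "moves": [
    {"hand":0.7,"translation":[0,0,-0.5],"delta_rot":[0,0,0]},
    {"hand":0.7,"translation":[0,0,-1],"delta_rot":[0,0,0]},
    {"hand":0.7,"translation":[0,0,-1.2],"delta_rot":[0,0,0]}
  ]
}}

```text
time_s: 14.55
tcp_pos: [0.6029, 0.0366, 0.2141]
tcp_rot: [3.141, -0.0, 1.47]
force: [0.6, 0.1, -2.4]
gripper_width: 0.475
grasp_force: 25.0
```

Request:
{"api": "step_arm", "payload": {
  "moves": [
    {"hand":0.7,"translation":[0,0,-0.4],"delta_rot":[0,0,0]},
    {"hand":0.7,"translation":[0,0,-0.8],"delta_rot":[0,0,0]},
    {"hand":0.7,"translation":[0,0,-0.8],"delta_rot":[0,0,0]}
  ]
}}

```text
time_s: 14.85
tcp_pos: [0.6029, 0.0366, 0.2141]
tcp_rot: [3.141, -0.0, 1.47]
force: [-2.9, 0.3, 7.2]
gripper_width: 0.479
grasp_force: 25.0
```

Contact with the floor, so I release and rise.

Request:
{"api": "step_arm", "payload": {
  "moves": [
    {"hand":0.45,"translation":[0,0,0],"delta_rot":[0,0,0]},
    {"hand":0.35,"translation":[0,0,0],"delta_rot":[0,0,0]},
    {"hand":0.2,"translation":[0,0,0],"delta_rot":[0,0,0]},
    {"hand":0,"translation":[0,0,0],"delta_rot":[0,0,0]},
    {"hand":0,"translation":[0,0,0],"delta_rot":[0,0,0]}
  ]
}}

```text
time_s: 15.35
tcp_pos: [0.6029, 0.0366, 0.2132]
tcp_rot: [3.142, 0.0, 1.47]
force: [0.1, 0.1, -0.3]
gripper_width: 0.847
grasp_force: 0.0
```

Request:
{"api": "step_arm", "payload": {
  "moves": [
    {"hand":0,"translation":[0,0,20],"delta_rot":[0,0,0]},
    {"hand":0,"translation":[0,0,60],"delta_rot":[0,0,0]},
    {"hand":0,"translation":[0,0,105],"delta_rot":[0,0,0]},
    {"hand":0,"translation":[0,-20,145],"delta_rot":[0,0,0]},
    {"hand":0,"translation":[0,-50,185],"delta_rot":[0,0,0]}
  ]
}}

```text
time_s: 15.85
tcp_pos: [0.6028, -0.0118, 0.3999]
tcp_rot: [3.141, -0.001, 1.474]
force: [0.5, 0.7, -0.7]
gripper_width: 1.003
grasp_force: 0.0
```

Request:
{"api": "step_arm", "payload": {
  "moves": [
    {"hand":0,"translation":[0,-45,0],"delta_rot":[0,0,0]},
    {"hand":0,"translation":[0,-90,0],"delta_rot":[0,0,0]},
    {"hand":0,"translation":[0,-90,0],"delta_rot":[0,0,0]},
    {"hand":0,"translation":[0,-90,0],"delta_rot":[0,0,0]}
  ]
}}

```text
time_s: 16.25
tcp_pos: [0.6025, -0.1049, 0.3983]
tcp_rot: [3.142, 0.0, 1.467]
force: [0.8, 0.6, 0.1]
gripper_width: 1.003
grasp_force: 0.0
```

```bash
python3 look.py pics/w5.png
```

```text
16.25 [ 0.6025 -0.1049  0.3983] [3.1416e+00 1.0000e-04 1.4666e+00]
lid [601.8  35.6] 18.0 1901 0.0933 bgr [ 81. 147.  67.]
lid [596.7  -9.9] 17.8 1598 0.0933 bgr [ 51.  61. 148.]
lid [593.6 -53.7] 18.0 1426 0.0932 bgr [ 67. 158. 149.]
lid [589.4 -97.3] 17.9 1292 0.0932 bgr [118. 134. 140.]
lid [ 585. -141.] 17.9 1181 0.0931 bgr [49. 53. 54.]
shoulders ((593.1818237304688, -51.81041717529297), (221.35134887695312, 44.87315368652344), 84.89263916015625)
rim 1992 ((593.8125, -50.182579040527344), (247.2903594970703, 60.269386291503906), 84.28276062011719)
tray_handle_end []
tray_plain_end []
jar_red [([0.6011, -0.0113, 0.0065], 0.78)]
```

View pics/w5.png

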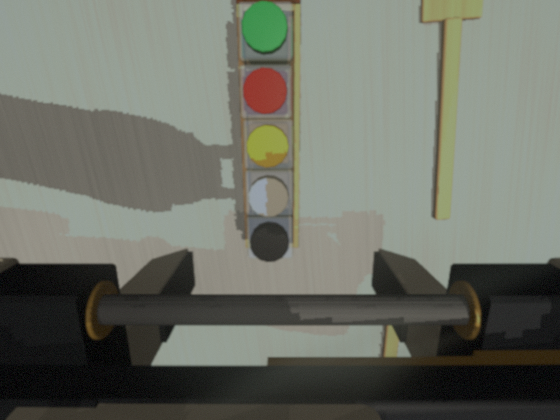

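The five jars stand in one row: green (265,27), red (265,90), yellow, white and black. The green lid top is at 93 mm like the others, so that jar is on the floor, about 2 mm from red and in line. The gripper is clear, so I hand in.

```bash
python3 -c "from plant import sign_off; print(sign_off())"
```

```text
the job is handed in; nothing more can be done
None
```

The green jar now stands upright on the tray floor, about 2 mm from the red jar on its brass-handle side and in line with the row; handed in with about 16 s on the robot's clock, result not shown to me.

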